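# Shut the wide slide-drying cabinet

### The arm

A 7-joint arm with a two-finger parallel gripper is mounted at the origin on the work surface. World frame = base frame: x ahead of the robot, y to its left, z up, the work surface at z = 0. Lengths are in m, angles in rad, forces in N, time in s.
With the tool pointing down it reaches from about 0.425 to 0.95 m from the base axis. Payload 16.7 kg.
Tool frame: the origin (TCP) lies on the centre line of the jaws, within the pads' length; the fingertips stand 17 mm ahead of it and the grasp point (between the pads) lies 2 mm behind it; x points along the fingers, y is the direction in which the jaws open and shut, and the axes are right-handed (so a half turn about x gives the same grasp; the last joint's range is limited). The gripper opens to 94 mm and grips with 3 to 60 N. Pads are 16 mm wide; open, the fingers measure 119 mm over their backs; the gripper's body (75 mm by 177 mm) begins 78 mm behind the grasp point.
Start: joints at [-1.371, 0.426, 0.074, 1.606, -0.034, 1.111, -0.067], TCP at [0.231, 0.634, 0.222] pointing down, gripper open.
Joint ranges: [-2.85, 2.85], [-0.5, 2.14], [-1.23, 1.37], [0.21, 2.46], [-1.02, 4.16], [0.16, 2.05], [-2.73, 2.73]. Speed limits (rad/s): [1.89, 1.89, 2.39, 2.39, 3.01, 3.01, 3.01].

### API

Orientations are given as a 3x3 rotation matrix whose columns are the frame's x, y, z axes.
In Python, from bench import manip gives the robot as it stands.
- The arm moves only by the tool drive_tool, never from a script. Its argument "steps" is a list of rows, each an object of numbers: "tx", "ty", "tz": the shift along the tool's x, y, z as a fraction of full scale; "wx", "wy", "wz": the turn, a rotation vector about the tool's x, y, z as a fraction of full scale; "gripper": the opening, from -1 (shut) to 1 (fully open). A call has 1 to 5 rows; each row is the pose to reach, as a shift and turn from the pose measured when the call began, along the tool's axes at that moment; what a row does not reach only later rows make up. Full scale, the value 1, is 400 mm for a shift and 45 degrees for a turn. A row lasts 1/10 s, in which the tool goes at most 50 mm and 8.59 degrees, less where a joint would pass 70% of its speed; a pose out of reach is approached as far as the arm can. A call with a number of a shift or a turn outside -1 to 1 is refused whole. A call with a gripper value outside its range is refused whole. The fingers move at their own pace and stop on an object; "squeeze" is the grip in N (left out, the last holds). Time passes only in rows, so rows that repeat a pose let the fingers close. It gives the time, the measured TCP pose, the force and the opening at its end, in the units of the state.
- manip.observe(): the state, without advancing time (a new reading comes with each control period).
- manip.camera(name): name is "side" or "top"; returns a dict with "frame" (384x512x3 uint8, red, green, blue), "range_z" (384x512 float32, m along the optical axis (not along the pixel's ray), 0 where there is no reading), "K" (3x3 intrinsics, pixels), "extrinsics" (4x4, takes a point from camera to world coordinates). Camera axes: x right, y down, z forward; pixel columns grow to the right and rows downward; lengths in m; the calibration is good to about 2 mm. A picture is of the moment at which its call begins.
- manip.sign_off(): hands the job in, once; it reports no verdict.
The state is a dict: "time": time; "joints": joint angles; "joint_vel": joint speeds; "joint_efforts": joint torques, N m; "eef_pos": TCP position; "eef_rot": TCP orientation; "force": force on the tool from outside, world axes, zero at the start; "wrist_torque": the same for the moment, N m; "opening": finger opening in m.
Only numpy, scipy, OpenCV 4.12 (cv2) and the standard library are available. Lean on these libraries where they do the work, as an engineer would, in place of code of your own. Each camera call takes 0.05 s, during which the arm holds its last target.

### The job

Freshly mounted slides are drying in the wider of the two small white cabinets on the bench. Push that cabinet's door fully shut so that it snaps onto its catch and stays closed, without slamming it. The narrower cabinet is airing: leave its door standing open as it is.

Things in the scene. Friction and masses are not known exactly. Their poses are not given: they have to be found in the camera images.
- wide_door (a joint): Wider cabinet's door angle, rad: 0 = shut on its catch, grows as it opens towards the robot (at most 1.6). Stiff hinge: it stays where left. In the last 0.1 rad a sprung roller catch under the roof at the free edge resists with up to about 5 N; below about 0.04 rad it pulls the door home and holds it. White cabinet 200 mm wide, deep and high, front to the robot, grey door over the whole front.
- wide_hinge (a point): Point on the upright hinge axis, at the front's left edge seen from the robot (+y), 160 mm above the bench, in the plane of the door's inner face. Turns with the door: y runs along the door from free edge to hinge, x square through it from outer to inner face (into the cabinet when shut), z up. The door is 200 mm wide, 16 mm thick, 12 to 200 mm above the bench, 0.5 kg.
- wide_push (a point): Good place to push, on the outer face of the wider cabinet's door: 160 mm above the bench, 45 mm in from the free edge; in the axes of wide_hinge, with which it turns, at x = -16 mm, y = -155 mm. Below it an upright bar handle, 22 mm in from the free edge, stands 22 mm out from the face, 31 to 104 mm above the bench: stay above 115 mm.
- narrow_push (a point): The like point on the outer face of the narrower cabinet's door (130 mm wide, else the same build): 160 mm above the bench, 45 mm in from the free edge, 85 mm from its hinge, which is on the left too. This door stands open and is to be left as it is.

How it is judged:
At the end, for the whole second after the job is handed in: The wider cabinet's door is seated on its catch (within 0.03 rad of shut) and at rest; the narrower cabinet's door stands where it stood (its push point within 20 mm of its start) (value of joint wide_door below 0.03 rad and velocity of joint wide_door between -0.1 and 0.1 rad/s and distance of narrow_push from where it was at the start of the episode below 0.02 m); the robot touches nothing.
It fails at once if the narrower cabinet's door is moved (its push point shifts by more than 20 mm) (distance of narrow_push from where it was at the start of the episode above 0.02 m).
It fails at once if the wider cabinet's door is slammed (it swings shut faster than 3 rad/s before it reaches the catch) (value of joint wide_door above 0.15 rad and velocity of joint wide_door below -3 rad/s).
It also fails if it takes over 32 s, if anything falls off the work surface, if the arm or the gripper's body presses on something with over 40 N, if the wrist force passes 120 N, or if a joint passes its speed limit or range.

## Working session

There is one attempt and no reset: what is moved stays moved. The work goes in short steps, Python scripts to look and compute and a tool call to move; the robot and the scene stay as the last step left them, time stands still between calls to the robot, and variables do not carry over. Pictures are saved under pics/ and viewed, and the job is handed in when it is done.

Besides the shell and the picture viewer there is one more tool, called after ">>>" as name([rows], argument=value, ...), one row to a line, values as JSON. drive_tool: Moves the arm, as the interface text tells. Its arguments: {"type":"object","properties":{"steps":{"type":"array"},"squeeze":{"type":"number"}},"required":["steps"]}

```bash
mkdir -p pics; cat > h.py <<'E'
from bench import manip
import numpy as np, cv2
def snap(n,tag):
    c=manip.camera(n); cv2.imwrite(f'pics/{tag}_{n}.png',c['frame'][:,:,::-1]); np.savez(f'pics/{tag}_{n}.npz',**c); return c
def pts(c):
    K=np.array(c['K']);T=np.array(c['extrinsics']);z=c['range_z'];v,u=np.mgrid[:z.shape[0],:z.shape[1]]
    P=np.stack([(u-K[0,2])/K[0,0]*z,(v-K[1,2])/K[1,1]*z,z],-1)@T[:3,:3].T+T[:3,3]
    P[z==0]=np.nan; return P
E
python3 - <<'E'
from h import *
s=manip.observe(); print(s['time'],s['eef_pos'],s['eef_rot'],s['force'])
for n in('side','top'):
    c=snap(n,'a'); print(n,c['K'],c['extrinsics'])
E
```

```text
0.0 [0.23119369 0.63374308 0.2217882 ] [[-3.69847539e-04  3.42722332e-01  9.39436675e-01]
 [-1.19567199e-03  9.39435916e-01 -3.42722526e-01]
 [-9.99999217e-01 -1.25001320e-03  6.23354293e-05]] [ 0.12553163 -0.72775434  0.01154007]
side [[440.28519137   0.         252.41542704]
 [  0.         440.28519137 188.84538505]
 [  0.           0.           1.        ]] [[ 0.94283559 -0.22791383  0.24313853  0.38977527]
 [-0.33256218 -0.59632466  0.7306157  -0.70465962]
 [-0.02152792 -0.76970916 -0.63803163  0.72973592]
 [ 0.          0.          0.          1.        ]]
top [[423.22551998   0.         261.9033616 ]
 [  0.         423.22551998 193.9739049 ]
 [  0.           0.           1.        ]] [[ 0.02475022 -0.99325221  0.11330256  0.49119191]
 [-0.99968522 -0.02412468  0.00688893 -0.01197222]
 [-0.00410905 -0.11343739 -0.99353665  1.21609719]
 [ 0.          0.          0.          1.        ]]
```

View pics/a_side.png

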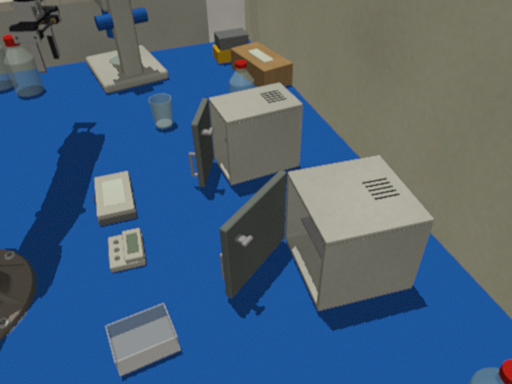

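View pics/a_top.png

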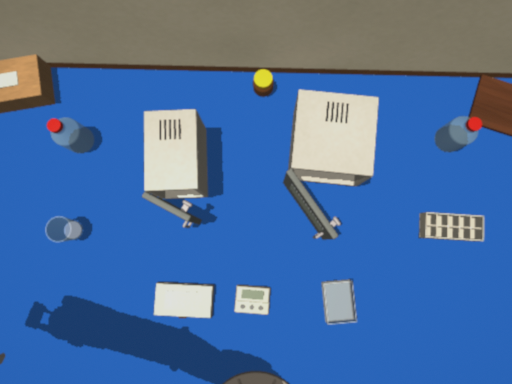

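The side view shows the wide cabinet with its door opening towards the robot, hinge near (285,180) and free edge near (225,270). In the top view the wide roof is around (335,138), and the door's top edge runs from the hinge at (290,172) to the free edge at (335,237). The narrow door runs from (145,195) to (197,220).

```bash
cat > m.py <<'E'
from h import *
def meas(tag):
    c=dict(np.load(f'pics/{tag}_top.npz')); P=pts(c); f=c['frame'].astype(int)
    m=(P[...,2]>.185)&(P[...,2]<.215)
    g=f.max(-1)
    v,u=np.mgrid[:384,:512]
    roof=m&(g>150); door=m&(g<135)&(f[...,2]-f[...,0]<30)
    out={}
    for n,a,b in(('narrow',130,215),('wide',280,385)):
        r=roof&(u>a)&(u<b)&(v>80)&(v<205); d=door&(u>a)&(u<b)&(v>165)&(v<245)
        cnt,_=cv2.findContours(r.astype(np.uint8),0,2);k=max(cnt,key=cv2.contourArea)
        Q=P[r]; box=cv2.minAreaRect(Q[:,:2].astype(np.float32)); 
        print(n,'roof n',r.sum(),'z',np.median(Q[:,2]),'corners',cv2.boxPoints(box).round(3).tolist(),'size',np.round(box[1],3))
        D=P[d]; 
        if len(D)>5:
            b2=cv2.minAreaRect(D[:,:2].astype(np.float32)); print(n,'door n',d.sum(),'z',np.median(D[:,2]),cv2.boxPoints(b2).round(3).tolist(),np.round(b2[1],3))
if __name__=='__main__':
    import sys; meas(sys.argv[1])
E
python3 m.py a
python3 - <<'E'
from h import *
f=cv2.imread('pics/a_top.png'); cv2.imwrite('pics/crop.png',cv2.resize(f[80:250,270:390],None,fx=3.5,fy=3.5,interpolation=0)[:600])
c=np.load('pics/a_top.npz'); K=c['K'];T=c['extrinsics']
def ray(u,v,z):
    d=T[:3,:3]@np.linalg.inv(K)@[u,v,1]; return (T[:3,3]+d*(z-T[2,3])/d[2]).round(3)
for p in((297,91),(379,97),(290,172),(335,237),(145,195),(197,220)):print(p,ray(*p,.2))
E
```

```text
narrow roof n 4121 z 0.1993753728376222 corners [[0.597000002861023, 0.289000004529953], [0.6060000061988831, 0.15199999511241913], [0.8180000185966492, 0.16500000655651093], [0.8100000023841858, 0.3019999861717224]] size [0.213 0.137]
narrow door n 106 z 0.19882129454183373 [[0.5379999876022339, 0.17299999296665192], [0.5519999861717224, 0.16599999368190765], [0.6079999804496765, 0.27900001406669617], [0.593999981880188, 0.28600001335144043]] [0.127 0.016]
wide roof n 6312 z 0.19965744283610543 corners [[0.6489999890327454, -0.2709999978542328], [0.859000027179718, -0.28700000047683716], [0.875, -0.07900000363588333], [0.6660000085830688, -0.06199999898672104]] size [0.209 0.211]
wide door n 286 z 0.19864211910111684 [[0.503000020980835, -0.1809999942779541], [0.6589999794960022, -0.26899999380111694], [0.7480000257492065, -0.11100000143051147], [0.5910000205039978, -0.023000000044703484]] [0.181 0.18 ]
(297, 91) [ 0.867 -0.086  0.2  ]
(379, 97) [ 0.856 -0.289  0.2  ]
(290, 172) [ 0.662 -0.072  0.2  ]
(335, 237) [ 0.508 -0.182  0.2  ]
(145, 195) [0.598 0.278 0.2  ]
(197, 220) [0.54  0.149 0.2  ]
```

View pics/crop.png

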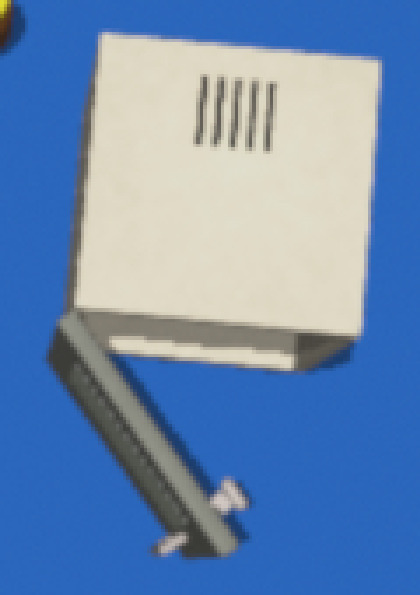

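```bash
cat > g.py <<'E'
from h import *
from scipy.spatial.transform import Rotation as Ro
c=np.load('pics/a_top.npz'); K=c['K'];T=c['extrinsics']
def ray(u,v,z=.2):
    d=T[:3,:3]@np.linalg.inv(K)@[u,v,1]; return (T[:3,3]+d*(z-T[2,3])/d[2])
px=lambda a,b:(a/3.5+270-.4,b/3.5+80-.4)
H0=ray(*px(80,314)); F0=ray(*px(240,541)); C=ray(*px(361,334)); 
B1=ray(*px(101,33));B2=ray(*px(381,60)); fl=ray(*px(77,308))
if __name__=='__main__':
    print('hinge',H0,'free',F0,'len',np.linalg.norm(H0-F0)); print('front',fl,C,np.linalg.norm(fl-C),'back',B1,B2,'depth',np.linalg.norm(fl-B1))
    a=lambda d:np.degrees(np.arctan2(d[1],d[0]))
    print('front ang',a(fl-C),'back',a(B1-B2),'side+90',a(B1-fl)+90,'door',a(H0-F0))
    q=dict(np.load('pics/a_side.npz')); P=pts(q); f=q['frame'].astype(int)
    # outer/inner face points by side depth within door image polygon
    m=np.zeros((384,512),np.uint8); cv2.fillPoly(m,[np.array([[230,230],[280,185],[280,225],[235,275]])],1)
    Q=P[(m>0)]; Q=Q[(Q[:,2]>.12)&(Q[:,2]<.19)]
    l=cv2.fitLine(Q[:,:2].astype(np.float32),cv2.DIST_HUBER,0,.01,.01).ravel(); print('side face line',l,a(l[:2]),len(Q))
E
python3 g.py
```

```text
hinge [ 0.66921263 -0.07771576  0.2       ] free [ 0.51487399 -0.18945397  0.2       ] len 0.19054092202175893
front [ 0.67338823 -0.07556148  0.2       ] [ 0.65984737 -0.27262713  0.2       ] 0.19753031742038377 back [ 0.87177741 -0.08927275  0.2       ] [ 0.85657557 -0.28773682  0.2       ] depth 0.19886242934389614
front ang 86.06924389920451 back 85.6198408302911 side+90 86.04640453804058 door 35.903817125005986
side face line [ 0.8088121   0.5880672   0.59933305 -0.12478177] 36.019966 1322
```

```bash
cat > go.py <<'E'
from h import *
from scipy.spatial.transform import Rotation as Ro
H=np.array([.666,-.076]); A0=86.0
def pose(th,gap,z,yaw=None,off=.155):
    p=np.radians(A0)-th; y=np.array([np.cos(p),np.sin(p)]); x=np.array([np.sin(p),-np.cos(p)])
    t=H-off*y-(.016+.008+gap)*x; p=p if yaw is None else np.radians(yaw)
    return np.r_[t,z], np.array([[0,np.cos(p),np.sin(p)],[0,np.sin(p),-np.cos(p)],[-1,0,0]])
def step(t,R):
    s=manip.observe(); p0=np.array(s['eef_pos']);R0=np.array(s['eef_rot'])
    print('t',s['time'],'eef',p0.round(3),'yaw',np.degrees(np.arctan2(R0[1,1],R0[0,1])).round(1),'F',np.round(s['force'],1),'target',t.round(3),
     'txyz',(R0.T@(t-p0)/.4).round(3),'w',(Ro.from_matrix(R0.T@R).as_rotvec()/np.radians(45)).round(3))
E
python3 - <<'E'
from go import *
step(*pose(.873,.05,.26)); step(np.array([.40,.25,.28]),pose(0,0,0,50)[1])
E
```

```text
t 0.1 eef [0.231 0.634 0.222] yaw 70.0 F [-0.3 -0.2 -0.5] target [ 0.497 -0.107  0.26 ] txyz [-0.093 -1.512  1.259] w [0.755 0.001 0.001]
t 0.1 eef [0.231 0.634 0.222] yaw 70.0 F [-0.3 -0.2 -0.5] target [0.4  0.25 0.28] txyz [-0.144 -0.757  0.725] w [0.443 0.    0.001]
```

>>> drive_tool([
  {"tx":-0.144,"ty":-0.19,"tz":0.18,"wx":0.1,"gripper":-1},
  {"tx":-0.144,"ty":-0.38,"tz":0.36,"wx":0.2,"gripper":-1},
  {"tx":-0.144,"ty":-0.57,"tz":0.54,"wx":0.3,"gripper":-1},
  {"tx":-0.144,"ty":-0.757,"tz":0.725,"wx":0.443,"gripper":-1},
  {"tx":-0.144,"ty":-0.757,"tz":0.725,"wx":0.443,"gripper":-1},
])

```text
validation failed for argument at $.st...
```

```bash
python3 - <<'E'
from go import *
step(np.array([.40,.25,.28]),pose(0,0,0,50)[1]);step(*pose(.873,.05,.26))
E
```

```text
t 0.1 eef [0.231 0.634 0.222] yaw 70.0 F [-0.3 -0.2 -0.5] target [0.4  0.25 0.28] txyz [-0.144 -0.757  0.725] w [0.443 0.    0.001]
t 0.1 eef [0.231 0.634 0.222] yaw 70.0 F [-0.3 -0.2 -0.5] target [ 0.497 -0.107  0.26 ] txyz [-0.093 -1.512  1.259] w [0.755 0.001 0.001]
```

>>> drive_tool([
  {"tx":-0.144,"ty":-0.19,"tz":0.18,"wx":0.1,"wy":0,"wz":0,"gripper":-1},
  {"tx":-0.144,"ty":-0.38,"tz":0.36,"wx":0.2,"wy":0,"wz":0,"gripper":-1},
  {"tx":-0.144,"ty":-0.57,"tz":0.54,"wx":0.3,"wy":0,"wz":0,"gripper":-1},
  {"tx":-0.144,"ty":-0.757,"tz":0.725,"wx":0.443,"wy":0,"wz":0,"gripper":-1},
  {"tx":-0.144,"ty":-0.757,"tz":0.725,"wx":0.443,"wy":0,"wz":0,"gripper":-1},
])

```text
time: 0.6
eef_pos: [0.3287, 0.4099, 0.2681]
eef_rot: [[-0.001, 0.646, 0.764], [-0.001, 0.764, -0.646], [-1.0, -0.001, 0.0]]
force: [1.9, 0.7, 0.5]
opening: 0.0572
```

```bash
python3 - <<'E'
from go import *
step(np.array([.40,.25,.28]),pose(0,0,0,50)[1]);step(*pose(.873,.05,.26))
E
```

```text
t 0.6 eef [0.329 0.41  0.268] yaw 49.8 F [1.9 0.7 0.5] target [0.4  0.25 0.28] txyz [-0.029 -0.19   0.394] w [-0.005  0.     0.001]
t 0.6 eef [0.329 0.41  0.268] yaw 49.8 F [1.9 0.7 0.5] target [ 0.497 -0.107  0.26 ] txyz [ 0.021 -0.715  1.156] w [0.307 0.001 0.001]
```

>>> drive_tool([
  {"tx":-0.03,"ty":-0.1,"tz":0.17,"wx":0,"wy":0,"wz":0,"gripper":-1},
  {"tx":-0.03,"ty":-0.2,"tz":0.34,"wx":0,"wy":0,"wz":0,"gripper":-1},
  {"tx":-0.03,"ty":-0.3,"tz":0.5,"wx":0.1,"wy":0,"wz":0,"gripper":-1},
  {"tx":-0.03,"ty":-0.36,"tz":0.6,"wx":0.2,"wy":0,"wz":0,"gripper":-1},
  {"tx":-0.03,"ty":-0.42,"tz":0.7,"wx":0.307,"wy":0,"wz":0,"gripper":-1},
])

```text
time: 1.1
eef_pos: [0.4087, 0.1737, 0.2797]
eef_rot: [[-0.001, 0.811, 0.585], [-0.001, 0.585, -0.811], [-1.0, -0.001, 0.0]]
force: [0.9, 0.7, -0.1]
opening: 0.0175
```

```bash
python3 - <<'E'
from go import *
step(*pose(.873,.05,.26))
E
```

```text
t 1.1 eef [0.409 0.174 0.28 ] yaw 35.8 F [ 0.9  0.7 -0.1] target [ 0.497 -0.107  0.26 ] txyz [ 0.05  -0.231  0.699] w [-0.004  0.     0.001]
```

>>> drive_tool([
  {"tx":0.0,"ty":-0.06,"tz":0.12,"wx":0,"wy":0,"wz":0,"gripper":-1},
  {"tx":0.0,"ty":-0.1,"tz":0.24,"wx":0,"wy":0,"wz":0,"gripper":-1},
  {"tx":0.0,"ty":-0.14,"tz":0.36,"wx":0,"wy":0,"wz":0,"gripper":-1},
  {"tx":0.0,"ty":-0.18,"tz":0.48,"wx":0,"wy":0,"wz":0,"gripper":-1},
  {"tx":0.0,"ty":-0.23,"tz":0.6,"wx":0,"wy":0,"wz":0,"gripper":-1},
])

```text
time: 1.6
eef_pos: [0.4723, -0.0676, 0.28]
eef_rot: [[0.0, 0.811, 0.585], [-0.0, 0.585, -0.811], [-1.0, 0.0, 0.0]]
force: [1.2, 0.3, -0.1]
opening: 0.0003
```

```bash
python3 - <<'E'
from go import *
step(*pose(.873,.05,.157))
E
```

```text
t 1.6 eef [ 0.472 -0.068  0.28 ] yaw 35.8 F [ 1.2  0.3 -0.1] target [ 0.497 -0.107  0.157] txyz [ 0.308 -0.008  0.116] w [-0.004  0.    -0.   ]
```

>>> drive_tool([
  {"tx":0.08,"ty":-0.01,"tz":0.03,"wx":0,"wy":0,"wz":0,"gripper":-1},
  {"tx":0.16,"ty":-0.01,"tz":0.05,"wx":0,"wy":0,"wz":0,"gripper":-1},
  {"tx":0.24,"ty":-0.01,"tz":0.08,"wx":0,"wy":0,"wz":0,"gripper":-1},
  {"tx":0.3,"ty":-0.01,"tz":0.1,"wx":0,"wy":0,"wz":0,"gripper":-1},
  {"tx":0.308,"ty":-0.01,"tz":0.12,"wx":0,"wy":0,"wz":0,"gripper":-1},
])

```text
time: 2.1
eef_pos: [0.4957, -0.1092, 0.1544]
eef_rot: [[-0.004, 0.811, 0.585], [-0.001, 0.585, -0.811], [-1.0, -0.004, -0.002]]
force: [-0.6, -0.6, 1.3]
opening: 0.0007
```

```bash
python3 - <<'E'
from go import *
snap('side','b');snap('top','b')
step(*pose(.873,.0,.157))
E
```

```text
t 2.2 eef [ 0.497 -0.11   0.157] yaw 35.7 F [-0.4  0.4  0.8] target [ 0.526 -0.148  0.157] txyz [-0.     0.004  0.119] w [-0.006  0.001  0.002]
```

View pics/b_side.png

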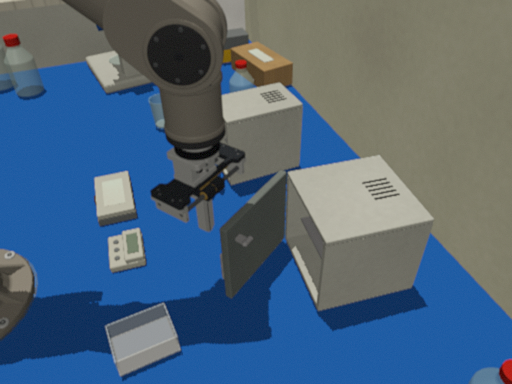

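View pics/b_top.png

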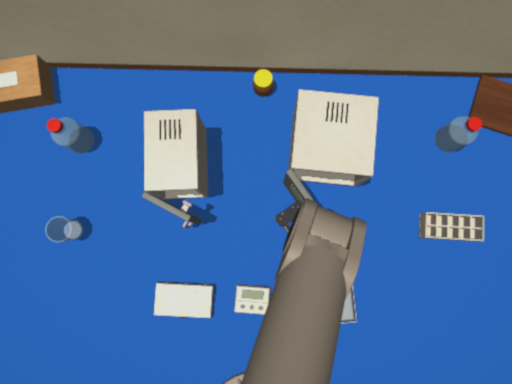

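The closed fingers, at side (205,210), stand about 50 mm off the outer face and clear of everything. The narrow door hasn't moved in the top view. Next I push along the arc.

```bash
python3 - <<'E'
from go import *
for th,g in((.873,.02),(.873,0.004),(.82,0),(.76,0),(.7,0)): step(*pose(th,g,.157))
E
```

```text
t 2.2 eef [ 0.497 -0.11   0.157] yaw 35.7 F [-0.4  0.4  0.8] target [ 0.515 -0.131  0.157] txyz [-0.     0.004  0.069] w [-0.006  0.001  0.002]
t 2.2 eef [ 0.497 -0.11   0.157] yaw 35.7 F [-0.4  0.4  0.8] target [ 0.524 -0.144  0.157] txyz [-0.     0.004  0.109] w [-0.006  0.001  0.002]
t 2.2 eef [ 0.497 -0.11   0.157] yaw 35.7 F [-0.4  0.4  0.8] target [ 0.53  -0.155  0.157] txyz [-0.     0.001  0.14 ] w [-0.073  0.001  0.002]
t 2.2 eef [ 0.497 -0.11   0.157] yaw 35.7 F [-0.4  0.4  0.8] target [ 0.535 -0.163  0.157] txyz [-0.    -0.     0.163] w [-0.149  0.     0.002]
t 2.2 eef [ 0.497 -0.11   0.157] yaw 35.7 F [-0.4  0.4  0.8] target [ 0.541 -0.171  0.157] txyz [-0.    -0.     0.187] w [-0.226  0.     0.002]
```

>>> drive_tool([
  {"tx":0,"ty":0.004,"tz":0.07,"wx":0,"wy":0,"wz":0,"gripper":-1},
  {"tx":0,"ty":0.004,"tz":0.11,"wx":0,"wy":0,"wz":0,"gripper":-1},
  {"tx":0,"ty":0.001,"tz":0.14,"wx":-0.07,"wy":0,"wz":0,"gripper":-1},
  {"tx":0,"ty":0,"tz":0.163,"wx":-0.15,"wy":0,"wz":0,"gripper":-1},
  {"tx":0,"ty":0,"tz":0.187,"wx":-0.226,"wy":0,"wz":0,"gripper":-1},
])

```text
time: 2.7
eef_pos: [0.5417, -0.1706, 0.1588]
eef_rot: [[0.001, 0.694, 0.72], [-0.001, 0.72, -0.694], [-1.0, 0.0, 0.001]]
force: [-2.7, -0.0, 0.2]
opening: 0.0008
```

```bash
python3 - <<'E'
from go import *
for th in(.64,.58,.52,.46,.4): step(*pose(th,0,.157))
E
```

```text
t 2.7 eef [ 0.542 -0.171  0.159] yaw 46.1 F [-2.7 -0.   0.2] target [ 0.547 -0.178  0.157] txyz [ 0.004 -0.004  0.022] w [-0.073  0.002 -0.   ]
t 2.7 eef [ 0.542 -0.171  0.159] yaw 46.1 F [-2.7 -0.   0.2] target [ 0.553 -0.185  0.157] txyz [ 0.005 -0.006  0.045] w [-0.149  0.002  0.   ]
t 2.7 eef [ 0.542 -0.171  0.159] yaw 46.1 F [-2.7 -0.   0.2] target [ 0.56  -0.191  0.157] txyz [ 0.005 -0.006  0.069] w [-0.226  0.002  0.   ]
t 2.7 eef [ 0.542 -0.171  0.159] yaw 46.1 F [-2.7 -0.   0.2] target [ 0.567 -0.198  0.157] txyz [ 0.005 -0.005  0.092] w [-0.302  0.002  0.   ]
t 2.7 eef [ 0.542 -0.171  0.159] yaw 46.1 F [-2.7 -0.   0.2] target [ 0.574 -0.203  0.157] txyz [ 0.005 -0.002  0.116] w [-0.378  0.002  0.   ]
```

>>> drive_tool([
  {"tx":0.004,"ty":-0.004,"tz":0.022,"wx":-0.07,"wy":0,"wz":0,"gripper":-1},
  {"tx":0.004,"ty":-0.006,"tz":0.045,"wx":-0.15,"wy":0,"wz":0,"gripper":-1},
  {"tx":0.004,"ty":-0.006,"tz":0.069,"wx":-0.226,"wy":0,"wz":0,"gripper":-1},
  {"tx":0.004,"ty":-0.005,"tz":0.092,"wx":-0.3,"wy":0,"wz":0,"gripper":-1},
  {"tx":0.004,"ty":-0.002,"tz":0.116,"wx":-0.378,"wy":0,"wz":0,"gripper":-1},
])

```text
time: 3.2
eef_pos: [0.5753, -0.2033, 0.1593]
eef_rot: [[0.003, 0.451, 0.893], [-0.001, 0.893, -0.451], [-1.0, 0.0, 0.003]]
force: [-1.1, 0.9, 0.5]
opening: 0.0004
```

```bash
python3 - <<'E'
from go import *
for th in(.34,.28,.22,.17,.13): step(*pose(th,0,.157))
E
```

```text
t 3.2 eef [ 0.575 -0.203  0.159] yaw 63.2 F [-1.1  0.9  0.5] target [ 0.582 -0.209  0.157] txyz [ 0.006 -0.004  0.021] w [-0.073  0.004 -0.   ]
t 3.2 eef [ 0.575 -0.203  0.159] yaw 63.2 F [-1.1  0.9  0.5] target [ 0.59  -0.213  0.157] txyz [ 0.006 -0.005  0.045] w [-0.15   0.004 -0.   ]
t 3.2 eef [ 0.575 -0.203  0.159] yaw 63.2 F [-1.1  0.9  0.5] target [ 0.599 -0.218  0.157] txyz [ 0.006 -0.006  0.068] w [-0.226  0.004 -0.   ]
t 3.2 eef [ 0.575 -0.203  0.159] yaw 63.2 F [-1.1  0.9  0.5] target [ 0.606 -0.221  0.157] txyz [ 0.006 -0.005  0.088] w [-0.29   0.004 -0.   ]
t 3.2 eef [ 0.575 -0.203  0.159] yaw 63.2 F [-1.1  0.9  0.5] target [ 0.612 -0.223  0.157] txyz [ 0.006 -0.003  0.104] w [-0.341  0.004 -0.   ]
```

>>> drive_tool([
  {"tx":0.006,"ty":-0.004,"tz":0.021,"wx":-0.07,"wy":0,"wz":0,"gripper":-1},
  {"tx":0.006,"ty":-0.005,"tz":0.045,"wx":-0.15,"wy":0,"wz":0,"gripper":-1},
  {"tx":0.006,"ty":-0.006,"tz":0.068,"wx":-0.226,"wy":0,"wz":0,"gripper":-1},
  {"tx":0.006,"ty":-0.005,"tz":0.088,"wx":-0.29,"wy":0,"wz":0,"gripper":-1},
  {"tx":0.006,"ty":-0.003,"tz":0.104,"wx":-0.341,"wy":0,"wz":0,"gripper":-1},
])

```text
time: 3.7
eef_pos: [0.6128, -0.2231, 0.1593]
eef_rot: [[0.005, 0.196, 0.981], [-0.002, 0.981, -0.196], [-1.0, -0.001, 0.005]]
force: [0.0, -1.4, -0.4]
opening: 0.0002
```

```bash
python3 - <<'E'
from go import *
snap('side','c');snap('top','c')
for th in(.1,.07,.04,.02,.0): step(*pose(th,0,.157))
E
```

```text
t 3.8 eef [ 0.613 -0.223  0.159] yaw 78.6 F [0.6 1.4 0.3] target [ 0.616 -0.225  0.157] txyz [ 0.005 -0.002  0.008] w [-0.036  0.007  0.001]
t 3.8 eef [ 0.613 -0.223  0.159] yaw 78.6 F [0.6 1.4 0.3] target [ 0.621 -0.226  0.157] txyz [ 0.005 -0.004  0.02 ] w [-0.075  0.007  0.001]
t 3.8 eef [ 0.613 -0.223  0.159] yaw 78.6 F [0.6 1.4 0.3] target [ 0.625 -0.227  0.157] txyz [ 0.005 -0.005  0.032] w [-0.113  0.007  0.001]
t 3.8 eef [ 0.613 -0.223  0.159] yaw 78.6 F [0.6 1.4 0.3] target [ 0.628 -0.228  0.157] txyz [ 0.005 -0.005  0.04 ] w [-0.138  0.007  0.001]
t 3.8 eef [ 0.613 -0.223  0.159] yaw 78.6 F [0.6 1.4 0.3] target [ 0.631 -0.229  0.157] txyz [ 0.005 -0.005  0.047] w [-0.164  0.007  0.001]
```

View pics/c_side.png

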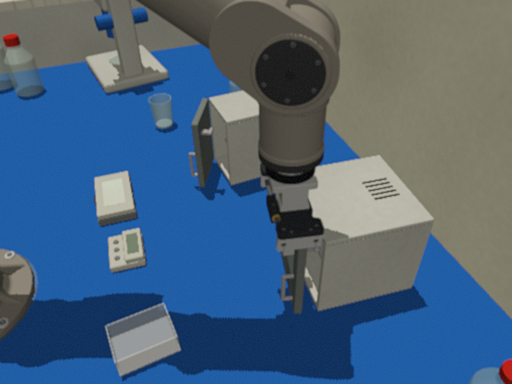

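View pics/c_top.png

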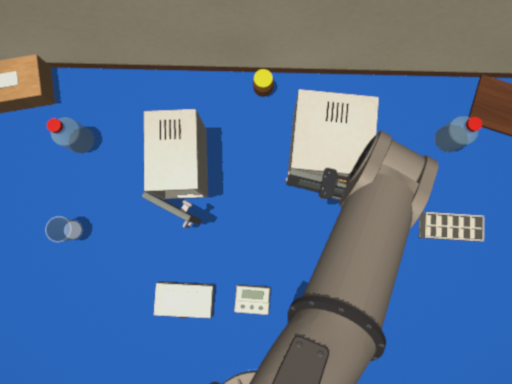

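The door is almost shut: its free edge is at side (300,305), and it lies along the front in the top view. The narrow door is unchanged at top (145,195)–(197,220). Next I press slowly through the catch.

>>> drive_tool([
  {"tx":0.004,"ty":-0.002,"tz":0.01,"wx":-0.036,"wy":0,"wz":0,"gripper":-1},
  {"tx":0.004,"ty":-0.003,"tz":0.018,"wx":-0.07,"wy":0,"wz":0,"gripper":-1},
  {"tx":0.004,"ty":-0.004,"tz":0.026,"wx":-0.1,"wy":0,"wz":0,"gripper":-1},
  {"tx":0.004,"ty":-0.005,"tz":0.034,"wx":-0.13,"wy":0,"wz":0,"gripper":-1},
  {"tx":0.004,"ty":-0.005,"tz":0.042,"wx":-0.16,"wy":0,"wz":0,"gripper":-1},
])

```text
time: 4.3
eef_pos: [0.6292, -0.2286, 0.1575]
eef_rot: [[0.005, 0.071, 0.997], [-0.002, 0.997, -0.071], [-1.0, -0.001, 0.005]]
force: [-1.6, -0.6, 0.8]
opening: 0.0007
```

```bash
python3 - <<'E'
from go import *
for th in(.02,.0,-.02): step(*pose(th,0,.157))
E
```

```text
t 4.3 eef [ 0.629 -0.229  0.158] yaw 85.9 F [-1.6 -0.6  0.8] target [ 0.628 -0.228  0.157] txyz [ 0.001  0.001 -0.003] w [0.024 0.006 0.002]
t 4.3 eef [ 0.629 -0.229  0.158] yaw 85.9 F [-1.6 -0.6  0.8] target [ 0.631 -0.229  0.157] txyz [ 0.001 -0.001  0.005] w [-0.002  0.006  0.002]
t 4.3 eef [ 0.629 -0.229  0.158] yaw 85.9 F [-1.6 -0.6  0.8] target [ 0.634 -0.23   0.157] txyz [ 0.001 -0.002  0.013] w [-0.027  0.006  0.002]
```

>>> drive_tool([
  {"tx":0.0,"ty":0,"tz":0.005,"wx":0,"wy":0,"wz":0,"gripper":-1},
  {"tx":0.0,"ty":0,"tz":0.008,"wx":0,"wy":0,"wz":0,"gripper":-1},
  {"tx":0.0,"ty":0,"tz":0.01,"wx":0,"wy":0,"wz":0,"gripper":-1},
])

```text
time: 4.6
eef_pos: [0.6334, -0.2288, 0.1574]
eef_rot: [[0.005, 0.071, 0.997], [-0.002, 0.997, -0.071], [-1.0, -0.001, 0.005]]
force: [-0.4, 0.2, 0.2]
opening: 0.0003
```

>>> drive_tool([
  {"tx":0.0,"ty":0,"tz":0.004,"wx":0,"wy":0,"wz":0,"gripper":-1},
  {"tx":0.0,"ty":0,"tz":0.007,"wx":0,"wy":0,"wz":0,"gripper":-1},
])

```text
time: 4.8
eef_pos: [0.6363, -0.229, 0.1574]
eef_rot: [[0.005, 0.071, 0.997], [-0.002, 0.997, -0.071], [-1.0, -0.001, 0.005]]
force: [1.0, -0.1, -0.4]
opening: 0.0002
```

```bash
python3 - <<'E'
from go import *
c=snap('side','d');snap('top','d')
cv2.imwrite('pics/d_crop.png',cv2.resize(c['frame'][150:330,220:450,::-1],None,fx=3,fy=3,interpolation=2))
step(*pose(0,0,.157))
E
```

```text
t 4.9 eef [ 0.636 -0.229  0.157] yaw 85.9 F [ 0.1 -0.  -0.1] target [ 0.631 -0.229  0.157] txyz [ 0.001 -0.001 -0.013] w [-0.002  0.007  0.002]
```

View pics/d_crop.png

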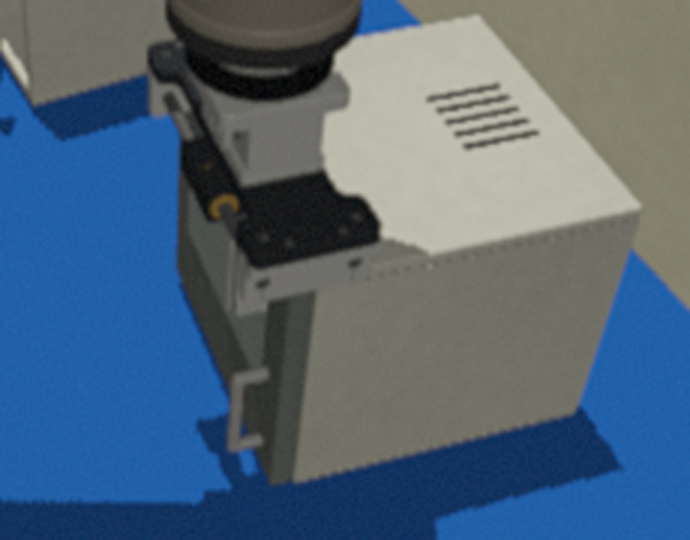

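View pics/d_top.png

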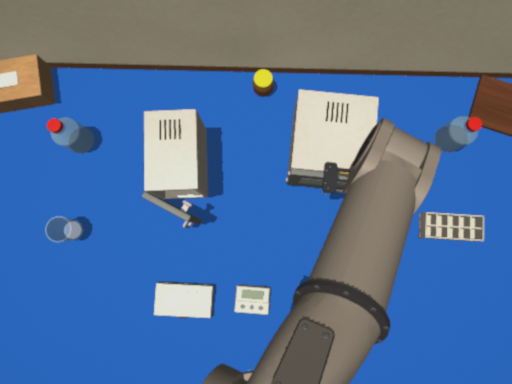

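The door looks flush with the cabinet's front at crop (290,400). I'll press a little further to feel for the stop.

>>> drive_tool([
  {"tx":0.0,"ty":0,"tz":0.003,"wx":0,"wy":0,"wz":0,"gripper":-1},
  {"tx":0.0,"ty":0,"tz":0.006,"wx":0,"wy":0,"wz":0,"gripper":-1},
])

```text
time: 5.1
eef_pos: [0.6371, -0.2291, 0.1573]
eef_rot: [[0.002, 0.072, 0.997], [-0.001, 0.997, -0.072], [-1.0, -0.001, 0.002]]
force: [-17.4, 3.7, 12.5]
opening: 0.0004
```

>>> drive_tool([
  {"tx":0.0,"ty":0,"tz":0.003,"wx":0,"wy":0,"wz":0,"gripper":-1},
  {"tx":0.0,"ty":0,"tz":0.006,"wx":0,"wy":0,"wz":0,"gripper":-1},
])

```text
time: 5.3
eef_pos: [0.6371, -0.2291, 0.1573]
eef_rot: [[-0.003, 0.073, 0.997], [0.001, 0.997, -0.073], [-1.0, 0.001, -0.003]]
force: [-24.2, 5.9, 17.3]
opening: 0.0004
```

That's a hard stop, so the door is home. I'll back straight off.

>>> drive_tool([
  {"tx":0,"ty":0,"tz":-0.02,"wx":0,"wy":0,"wz":0,"gripper":-1},
  {"tx":0,"ty":0,"tz":-0.06,"wx":0,"wy":0,"wz":0,"gripper":-1},
  {"tx":-0.05,"ty":0,"tz":-0.14,"wx":0,"wy":0,"wz":0,"gripper":-1},
  {"tx":-0.15,"ty":0,"tz":-0.24,"wx":0,"wy":0,"wz":0,"gripper":-1},
  {"tx":-0.25,"ty":0,"tz":-0.34,"wx":0,"wy":0,"wz":0,"gripper":-1},
])

```text
time: 5.8
eef_pos: [0.5092, -0.2199, 0.2486]
eef_rot: [[-0.004, 0.073, 0.997], [0.001, 0.997, -0.073], [-1.0, 0.0, -0.004]]
force: [0.3, 0.3, 2.1]
opening: 0.0007
```

>>> drive_tool([
  {"tx":-0.1,"ty":-0.1,"tz":0,"wx":0,"wy":0,"wz":0,"gripper":-1},
  {"tx":-0.1,"ty":-0.2,"tz":0,"wx":0,"wy":0,"wz":0,"gripper":-1},
  {"tx":-0.1,"ty":-0.3,"tz":0,"wx":0,"wy":0,"wz":0,"gripper":-1},
  {"tx":-0.1,"ty":-0.3,"tz":0,"wx":0,"wy":0,"wz":0,"gripper":-1},
  {"tx":-0.1,"ty":-0.3,"tz":0,"wx":0,"wy":0,"wz":0,"gripper":-1},
])

```text
time: 6.3
eef_pos: [0.5001, -0.3404, 0.2884]
eef_rot: [[-0.004, 0.075, 0.997], [0.001, 0.997, -0.075], [-1.0, 0.0, -0.004]]
force: [0.8, -0.0, -0.0]
opening: 0.0003
```

```bash
python3 - <<'E'
from go import *
c=snap('side','e');c2=snap('top','e')
cv2.imwrite('pics/e_v.png',np.hstack([cv2.resize(c['frame'][140:320,200:450,::-1],None,fx=1.6,fy=1.6),cv2.resize(c2['frame'][70:250,130:390,::-1],(380,288))]))
s=manip.observe();print(s['time'],s['eef_pos'],s['force'],np.abs(s['joint_vel']).max())
E
python3 m.py e
python3 - <<'E'
from h import *
# side+top: door outer face points vs hinge line
for n in('top','side'):
    c=dict(np.load(f'pics/e_{n}.npz'));P=pts(c).reshape(-1,3);g=c['frame'].reshape(-1,3).astype(int)
    k=(P[:,0]>.6)&(P[:,0]<.68)&(P[:,1]>-.29)&(P[:,1]<-.06)&(P[:,2]>.19)&(P[:,2]<.206)&(g.max(1)<140)
    Q=P[k];l=cv2.fitLine(Q[:,:2].astype(np.float32),cv2.DIST_HUBER,0,.01,.01).ravel();print(n,k.sum(),'door ang',np.degrees(np.arctan(l[1]/l[0])),Q.min(0),Q.max(0))
E
```

```text
6.4 [ 0.50084734 -0.33865621  0.28836746] [ 1.09202723 -0.3250359   0.42872431] 0.010497622919393367
narrow roof n 4165 z 0.19937983077548438 corners [[0.5740000009536743, 0.28700000047683716], [0.5809999704360962, 0.15000000596046448], [0.8169999718666077, 0.16300000250339508], [0.8100000023841858, 0.30000001192092896]] size [0.236 0.137]
narrow door n 89 z 0.19772487951148054 [[0.5400000214576721, 0.1720000058412552], [0.5509999990463257, 0.16500000655651093], [0.6159999966621399, 0.27399998903274536], [0.6050000190734863, 0.2800000011920929]] [0.127 0.013]
wide roof n 6351 z 0.19968825297587145 corners [[0.6570000052452087, -0.27300000190734863], [0.8600000143051147, -0.2879999876022339], [0.875, -0.08799999952316284], [0.6729999780654907, -0.0729999989271164]] size [0.201 0.203]
wide door n 187 z 0.19788001685148138 [[0.6380000114440918, -0.2680000066757202], [0.6570000052452087, -0.27000001072883606], [0.6769999861717224, -0.0729999989271164], [0.6589999794960022, -0.07100000232458115]] [0.199 0.019]
top 282 door ang 86.94567 [ 0.64358685 -0.26866504  0.19019876] [ 0.67243057 -0.07186981  0.2049091 ]
side 865 door ang 86.46683 [ 0.64247526 -0.27247009  0.19002148] [ 0.67991224 -0.06941832  0.20364407]
```

View pics/e_v.png

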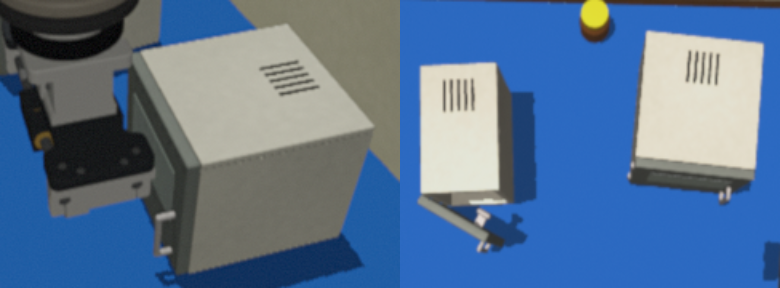

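The wide door lies flush along the cabinet's front, at (180,200) on the left and (690,172) on the right. The narrow door still stands open at about (460,220), and the arm is clear of both.

```bash
python3 -c "
from bench import manip
print(manip.sign_off())"
```

```text
the job is handed in; nothing more can be done
None
```

The wider cabinet's door is shut and the job is handed in; no verdict was reported. I pushed the door at the recommended point with closed fingertips, following its arc from about 0.87 rad at roughly 0.6 rad/s. I went through the catch to a hard stop, backed straight off, and signed off at about 6.4 s of the 32 s allowed.

**Last checks:**
- **Wide door:** after the fingers left, its top edge measured 86.5–86.9° against about 86.0° for the cabinet front. That is flush within measurement error, which at 0.5–0.9° (0.009–0.016 rad) is inside the 0.03 rad limit.
- **Narrow door:** its free-edge corner is within about 2 mm of where it started. The fit at its hinge end differed by about 11 mm, but a hinge can't shift, so I put that down to noise in the edge mask.
- **Robot:** the arm is clear of everything, with only about 1 N of residual force. The highest force I saw was about 30 N at the wrist, when pressing on the stop.

**Disagreements:**
- **Stop position:** the stop came about 6 mm deeper than my geometry predicted. I put that down to calibration error and the fingertip's thickness, because the door looked flush.
- **Catch:** I saw no clear force peak from the catch itself. That the door is seated rests on the hard stop and the final pictures.

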